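# Release the locked lid stay of a pharmacy drawer

### The job

Two lidded storage drawers stand open on the dispensary counter, each lid held up by a locked steel stay beside its hinge. Close the blue-lidded drawer of amber bottles: lift its stay by the red grip bar so that the lid comes down shut, then let go with the stay back down in its rest position. Leave the white-lidded drawer open and do not disturb the bottle and the jar standing behind.

Things in the scene. Friction and masses are not known exactly. Their poses are not given: they have to be found in the camera images.
- blue_grip (a point): Centre of the red round grip bar (14 mm thick, 71 mm long, level, 116 mm above the counter) at the hinge end of the blue drawer's stay. Axes, tipping with the stay: x along the stay, from drawer front to lid hinge; y along the bar, away from the drawer; z up. The lid's side edge is 72 mm away (-y), its hinge line 18 mm further along x, 85 mm up; the open lid reaches 270 mm up.
- blue_stay (a joint): Angle (rad) of the blue drawer's steel stay, pivoted 122 mm in front of (-x from) the grip bar at the bar's height. 0 = level and locked, its end butting against a crank on the lid's hinge shaft; grows to 0.7 as the bar is lifted. It frees the lid at about 0.1 (bar 12 mm up); lift 25 to 40 mm. About 80 g; drops back by its own weight when let go.
- blue_lid (a joint): Angle (rad) of the blue lid, 200 x 130 x 6 mm, about 0.2 kg, hinged on the far rim of a fixed drawer 200 mm deep, 130 mm wide, 80 mm high that holds amber bottles: 0 = shut, about 1.15 = held open by the stay. Once the stay is lifted, it sinks shut by its own weight on a damped hinge in about 2 s. It cannot be pushed shut while the stay is down.
- white_lid (a joint): Angle (rad) of the lid of the other, white-lidded drawer with white tubs, alike in size and mechanism, with its own stay and red grip bar: about 1.15 = held open by its stay. To be left open.
- bottle_mid (a point): Middle (60 mm up) of a loose amber bottle, 54 mm wide and 120 mm high, standing upright behind the drawers. To be left alone.
- jar_mid (a point): Middle (37.5 mm up) of a loose white jar, 64 mm wide and 75 mm high, standing upright behind the drawers. To be left alone.

How it is judged:
On the way, in this order (a step that is already met when the one before it is completed fails the run):
1. the blue drawer's stay is lifted out of its lock (value of joint blue_stay above 0.08 rad and value of joint blue_lid above 0.1 rad), for 0.05 s.
2. the blue lid has come down shut (value of joint blue_lid below 0.06 rad), for 0.2 s.
At the end, for the whole second after the job is handed in: The blue lid is shut (within 0.06 rad) and its stay is back down at rest (within 0.06 rad); the white lid is still held open (above 1.05 rad), and the bottle and the jar stand within 20 mm of where they were (value of joint each of blue_lid, blue_stay below 0.06 rad and value of joint white_lid above 1.05 rad and distance of each of bottle_mid, jar_mid from where it was at the start of the episode below 0.02 m); the robot touches nothing.
It fails at once if the white-lidded drawer's lid is let down (value of joint white_lid below 1 rad).
It fails at once if the bottle is knocked or moved by more than 30 mm (distance of bottle_mid from where it was at the start of the episode above 0.03 m).
It fails at once if the jar is knocked or moved by more than 30 mm (distance of jar_mid from where it was at the start of the episode above 0.03 m).
It also fails if it takes over 35 s, if anything falls off the work surface, if the arm or the gripper's body presses on something with over 40 N, if the wrist force passes 120 N, or if a joint passes its speed limit or range.

### The arm

A 6-joint arm with a two-finger parallel gripper is mounted at the origin on the work surface. World frame = base frame: x ahead of the robot, y to its left, z up, the work surface at z = 0. Lengths are in m, angles in rad, forces in N, time in s.
With the tool pointing down it reaches from about 0.35 to 0.775 m from the base axis. Payload 7.3 kg.
Tool frame: the origin (TCP) lies midway between the tips of the shut fingers; the grasp point (between the pads) lies 19 mm behind it; x points along the fingers, z is the direction in which the jaws open and shut, and the axes are right-handed (so a half turn about x gives the same grasp; the last joint's range is limited). The gripper opens to 92 mm and grips with 3 to 60 N. Pads are 19 mm wide; open, the fingers measure 130 mm over their backs; the gripper's body (75 mm by 190 mm) begins 47 mm behind the grasp point.
Start: joints at [1.069, 0.342, 1.524, -0, 1.275, -0.146], TCP at [0.183, 0.492, 0.227] pointing down, gripper open.
Joint ranges: [-2.53, 2.53], [-0.77, 2.02], [0.04, 2.7], [-1, 4.14], [0.28, 2.66], [-3.11, 3.11]. Speed limits (rad/s): [2.57, 2.57, 3.14, 3.14, 3.14, 3.14].

### API

Orientations are given as [roll, pitch, yaw] about the fixed x, y, z axes, in that order (R = Rz(yaw) Ry(pitch) Rx(roll)).
In Python, from cell import observe, cams, robot gives the robot as it stands.
- The arm moves only by the tool jog_arm, never from a script. Its argument "plan" is one flat list of numbers, 7 for each row, row after row: the turn, a rotation vector about the tool's x, y, z in degrees, then the shift along the tool's x, y, z in cm, then the opening, from -1 (shut) to 1 (fully open). In form: [ax, ay, az, x, y, z, jaw, ax, ay, az, x, y, z, jaw, ...]. A call has 1 to 10 rows; each row is the pose to reach, as a shift and turn from the pose commanded when the call began, along the tool's axes at that moment; what a row does not reach only later rows make up. A row lasts 1/10 s, in which the tool goes at most 50 mm and 8.59 degrees, less where a joint would pass 70% of its speed; a pose out of reach is approached as far as the arm can. A call with a gripper value outside its range is refused whole. The fingers move at their own pace and stop on an object; "newtons" is the grip in N (left out, the last holds). Time passes only in rows, so rows that repeat a pose let the fingers close. It gives the time, the measured TCP pose, the force and the opening at its end, in the units of the state.
- observe(): the state, without advancing time (a new reading comes with each control period).
- cams.read_camera(name): name is "scene" or "top" or "wrist"; returns a dict with "image" (480x640x3 uint8, red, green, blue), "fov_y" (degrees; the focal length in pixels is half the picture's height over the tangent of half this angle, whatever the lens; pixels are square), "cx", "cy" (the principal point, pixels), "k1" (the pictures are not rectified: a ray, as slopes to the right and down, at radius r is drawn at 1 + k1 r^2 times it, then the intrinsics apply), "T" (4x4, takes a point from camera to world coordinates). Camera axes: x right, y down, z forward; pixel columns grow to the right and rows downward; lengths in m; the calibration is good to about 2 mm. A picture is of the moment at which its call begins. There is no depth.
- robot.hand_in(): hands the job in, once; it reports no verdict.
The state is a dict: "time": time; "qpos": joint angles; "qvel": joint speeds; "joint_efforts": joint torques, N m; "tool_pos": TCP position; "tool_rot": TCP orientation; "contact_force": force on the tool from outside, world axes, zero at the start; "torque": the same for the moment, N m; "opening": finger opening in m.
Only numpy, scipy, OpenCV 4.12 (cv2) and the standard library are available. Lean on these libraries where they do the work, as an engineer would, in place of code of your own. Each camera call takes 0.05 s, during which the arm holds its last target.

## Working session

There is one attempt and no reset: what is moved stays moved. The work goes in short steps, Python scripts to look and compute and a tool call to move; the robot and the scene stay as the last step left them, time stands still between calls to the robot, and variables do not carry over. Pictures are saved under pics/ and viewed, and the job is handed in when it is done.

Besides the shell and the picture viewer there is one more tool, called after ">>>" as name(argument=value, ...) on one line, values as JSON. jog_arm: Moves the arm, as the interface text tells. Its arguments: {"type":"object","properties":{"plan":{"type":"array"},"newtons":{"type":"number"}},"required":["plan"]}

```bash
mkdir -p pics; ls
cat > h.py <<'E'
import numpy as np,cv2,pickle
from cell import observe,cams,robot
def grab(n,tag):
    c=cams.read_camera(n); pickle.dump(c,open(f'pics/{n}_{tag}.pkl','wb')); cv2.imwrite(f'pics/{n}_{tag}.png',c['image'][:,:,::-1]); return c
def load(n,tag): return pickle.load(open(f'pics/{n}_{tag}.pkl','rb'))
def ray(c,u,v):
    f=240/np.tan(np.radians(c['fov_y'])/2)
    K=np.array([[f,0,c['cx']],[0,f,c['cy']],[0,0,1.]])
    p=cv2.undistortPoints(np.array([[[u,v]]],float),K,np.array([c['k1'],0,0,0,0.]))[0,0]
    T=np.array(c['T']); return T[:3,3],T[:3,:3]@np.array([p[0],p[1],1])
def atz(c,u,v,z):
    o,d=ray(c,u,v); return o+d*(z-o[2])/d[2]
def proj(c,P):
    f=240/np.tan(np.radians(c['fov_y'])/2)
    T=np.array(c['T']); p=T[:3,:3].T@(np.array(P)-T[:3,3]); s=p[:2]/p[2]; s=s*(1+c['k1']*(s@s)); return f*s+[c['cx'],c['cy']]
def crop(n,tag,x0,y0,x1,y1,k):
    im=cv2.imread(f'pics/{n}_{tag}.png')[y0:y1,x0:x1]; cv2.imwrite(f'pics/{n}_{tag}_crop{x0}_{y0}.png',cv2.resize(im,None,fx=k,fy=k,interpolation=cv2.INTER_CUBIC))
E
python3 - <<'E'
from h import *
for n in ['scene','top','wrist']:
    c=grab(n,'a'); print(n,c['fov_y'],c['k1'],np.round(c['T'],3).tolist())
s=observe(); print(s)
E
```

```text
pics
scene 56.588696253336636 -0.07087087877398436 [[-0.699, 0.553, -0.453, 0.921], [0.715, 0.53, -0.456, 0.367], [-0.012, -0.643, -0.766, 0.699], [0.0, 0.0, 0.0, 1.0]]
top 56.34498504262447 -0.11227907139056598 [[-0.025, -0.998, 0.055, 0.526], [-1.0, 0.025, -0.0, 0.005], [-0.001, -0.055, -0.999, 0.94], [0.0, 0.0, 0.0, 1.0]]
wrist 69.22272138883606 -0.0302644741877614 [[0.348, 0.9, 0.264, 0.111], [0.938, -0.334, -0.099, 0.519], [-0.001, 0.281, -0.96, 0.386], [0.0, 0.0, 0.0, 1.0]]
{'time': 0.15, 'qpos': array([ 1.06898896e+00,  3.42594128e-01,  1.52474753e+00, -1.19653328e-06,
        1.27543094e+00, -1.46006938e-01]), 'qvel': array([-0.0001026 , -0.00172617, -0.00459067,  0.00058662, -0.00159223,
       -0.0002416 ]), 'joint_efforts': array([ 9.95422597e-04, -4.31471193e+01, -2.44352925e+01,  7.18279788e-02,
        5.36192092e-02, -1.04129567e-04]), 'tool_pos': array([0.18271987, 0.49186585, 0.22620577]), 'tool_rot': array([ 2.99655552,  1.56961639, -2.07163354]), 'contact_force': array([-0.51990213,  0.76947752, -0.52713836]), 'torque': array([ 0.05672706, -0.00478659,  0.008216  ]), 'opening': 0.09187572468230075}
```

View pics/scene_a.png

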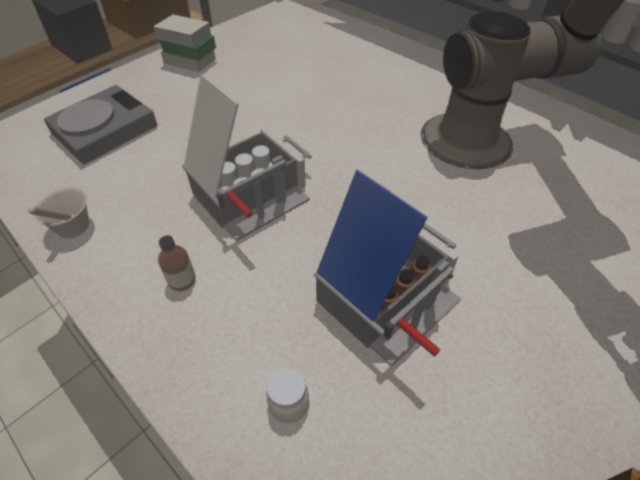

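View pics/top_a.png

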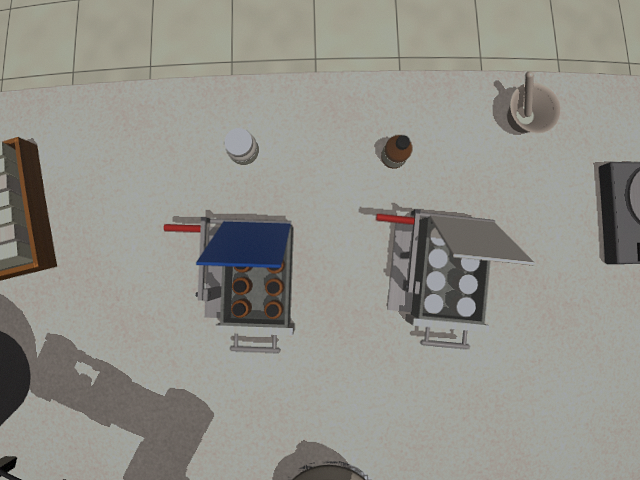

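View pics/wrist_a.png

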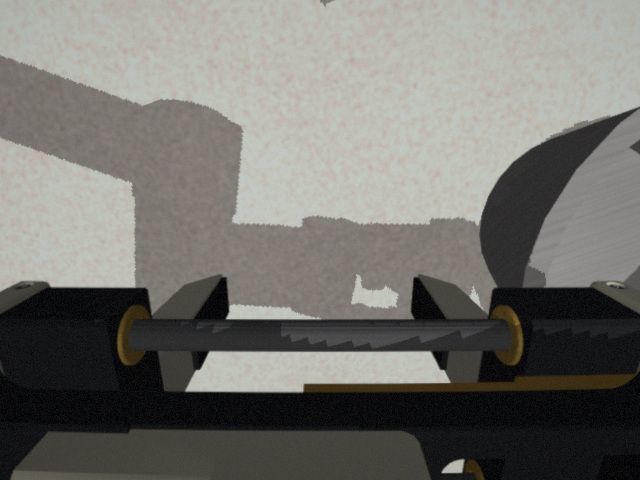

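Scene shows the blue lid with its red bar at about (418,337). In the top view the bar spans about (164–201, 228). The wrist view shows only counter.

Run:
```python
from h import *
crop('top','a',150,190,310,340,5); crop('scene','a',300,250,480,390,4)
```

```text
(no output)
```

View pics/top_a_crop150_190.png

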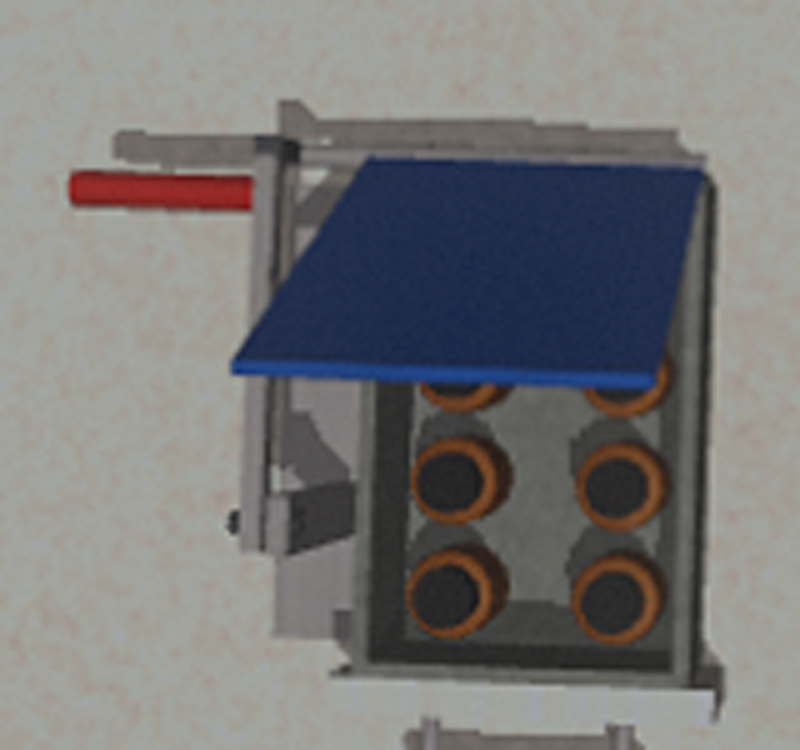

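View pics/scene_a_crop300_250.png

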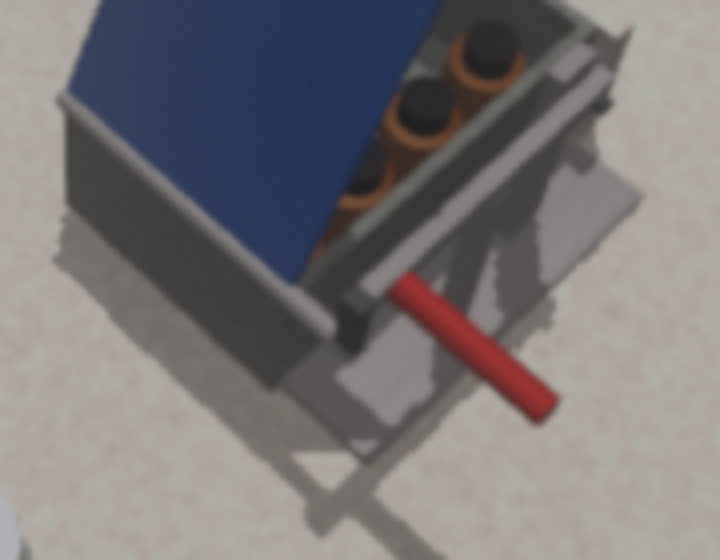

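Run:
```python
from h import *
t=load('top','a');s=load('scene','a')
print([atz(t,150+a/5,190+b/5,.116).round(4) for a,b in [(71,188.5),(252,193)]])
print([atz(s,300+a/4,250+b/4,.116).round(4) for a,b in [(400,285),(548,408)]])
print('stay front',atz(t,150+255/5,190+522/5,.116), atz(t,150+265/5,190+195/5,.116))
print('jar',atz(t,240,143,.075),'bottle',atz(t,403,142,.12))
from scipy.spatial.transform import Rotation as R
o=observe(); print(R.from_euler('xyz',o['tool_rot']).as_matrix().round(3))
```

```text
[array([0.6052, 0.2938, 0.116 ]), array([0.6016, 0.2248, 0.116 ])]
[array([0.6012, 0.225 , 0.116 ]), array([0.6045, 0.2932, 0.116 ])]
stay front [0.47966152 0.22531133 0.116     ] [0.60072316 0.21990625 0.116     ]
jar [0.77304279 0.15597296 0.075     ] bottle [ 0.75439264 -0.15708951  0.12      ]
[[-0.001 -0.937  0.348]
 [-0.001  0.348  0.937]
 [-1.     0.    -0.001]]
```

```bash
cat >> h.py <<'E'
from scipy.spatial.transform import Rotation as R
YAW=-0.052
RT=np.array([[0,np.sin(-YAW),np.cos(YAW)],[0,np.cos(YAW),np.sin(YAW)],[-1,0,0]])
def need(P,Rt=RT):
    o=observe(); M=R.from_euler('xyz',o['tool_rot']).as_matrix()
    print('rotvec deg',np.degrees(R.from_matrix(M.T@Rt).as_rotvec()).round(2),'shift cm',(M.T@(np.array(P)-o['tool_pos'])*100).round(2), 't',o['time'],'F',o['contact_force'].round(2),'open',o['opening'],'tcp',o['tool_pos'].round(4))
E
python3 - <<'E'
from h import *
print(RT,np.linalg.det(RT)); need([.604,.29,.226])
E
```

```text
[[ 0.          0.05197657  0.9986483 ]
 [ 0.          0.9986483  -0.05197657]
 [-1.          0.          0.        ]] 1.0
rotvec deg [ 7.259e+01 -6.000e-02  3.000e-02] shift cm [ 2.000e-02 -4.652e+01 -4.250e+00] t 0.15 F [-0.52  0.77 -0.53] open 0.09187572468230075 tcp [0.1827 0.4919 0.2262]
```

>>> jog_arm(plan=[8,0,0,0,-4,-0.4,1,16,0,0,0,-8.5,-0.8,1,24,0,0,0,-13,-1.2,1,32,0,0,0,-17.5,-1.6,1,40,0,0,0,-22,-2,1,48,0,0,0,-26.5,-2.4,1,56,0,0,0,-31,-2.8,1,64,0,0,0,-36,-3.3,1,72.5,0,0,0,-41,-3.7,1,72.6,0,0,0,-44.5,-4.1,1], newtons=20)

```text
time: 1.15
tool_pos: [0.5882, 0.2967, 0.226]
tool_rot: [-1.861, 1.57, -1.919]
contact_force: [0.6, 0.3, 0.2]
opening: 0.0921
```

Run:
```python
from h import *
need([.604,.272,.226]); grab('wrist','b');grab('scene','b');grab('top','b')
```

```text
rotvec deg [-0.34 -0.01  0.03] shift cm [ 0.   -2.37  1.72] t 1.15 F [0.56 0.25 0.15] open 0.09205857120538392 tcp [0.5882 0.2967 0.226 ]
```

View pics/wrist_b.png

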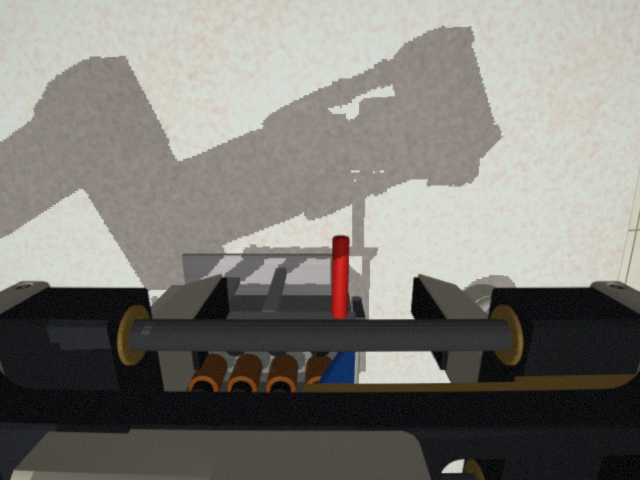

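View pics/scene_b.png

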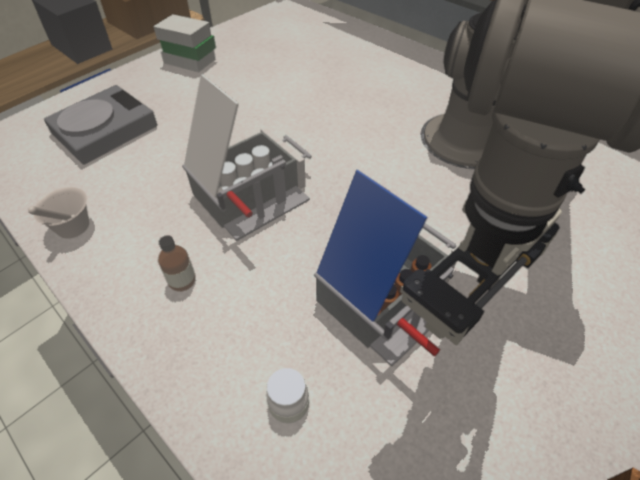

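Run:
```python
from h import *
c=load('wrist','b'); print(atz(c,341,240,.116),atz(c,340,315,.116))
```

```text
[0.60514108 0.29039335 0.116     ] [0.60157712 0.22255184 0.116     ]
```

Wrist view agrees within 3 mm: the bar runs from (0.605, 0.290) to (0.602, 0.223). Next I position above it and descend.

>>> jog_arm(plan=[0,0,0,0,-1.2,0.9,1,0,0,0,0,-2.4,1.7,1,0,0,0,3,-2.4,1.7,1,0,0,0,6,-2.4,1.7,1,0,0,0,9,-2.4,1.7,1,0,0,0,11.5,-2.4,1.7,1,0,0,0,12.9,-2.4,1.7,1,0,0,0,12.9,-2.4,1.7,1])

```text
time: 2.1
tool_pos: [0.6002, 0.2734, 0.096]
tool_rot: [-2.772, 1.567, -2.823]
contact_force: [-0.8, -0.5, -0.2]
opening: 0.0916
```

Run:
```python
from h import *
need([.604,.272,.097]); grab('wrist','c');grab('scene','c')
crop('scene','c',300,150,540,390,3)
```

```text
rotvec deg [ 0.02 -0.2   0.08] shift cm [-0.1  -0.12  0.38] t 2.1 F [-0.81 -0.46 -0.17] open 0.09160793967087524 tcp [0.6002 0.2734 0.096 ]
```

View pics/wrist_c.png

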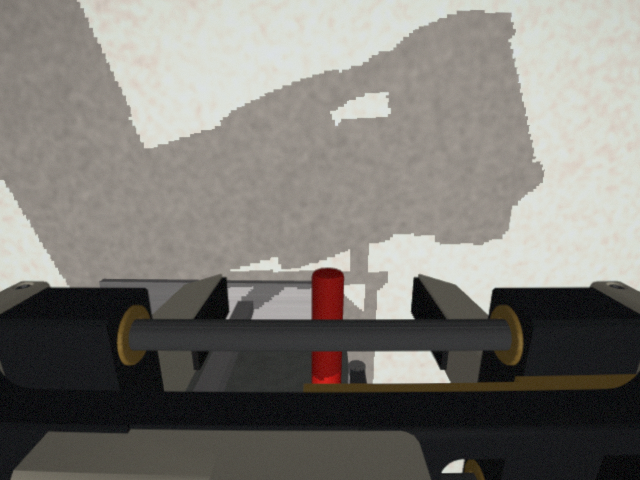

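```bash
python3 -c "
import cv2;a=cv2.imread('pics/scene_c.png')[150:390,300:540];cv2.imwrite('pics/sc.png',cv2.resize(a,None,fx=2.5,fy=2.5))"
```

```text
(no output)
```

View pics/sc.png

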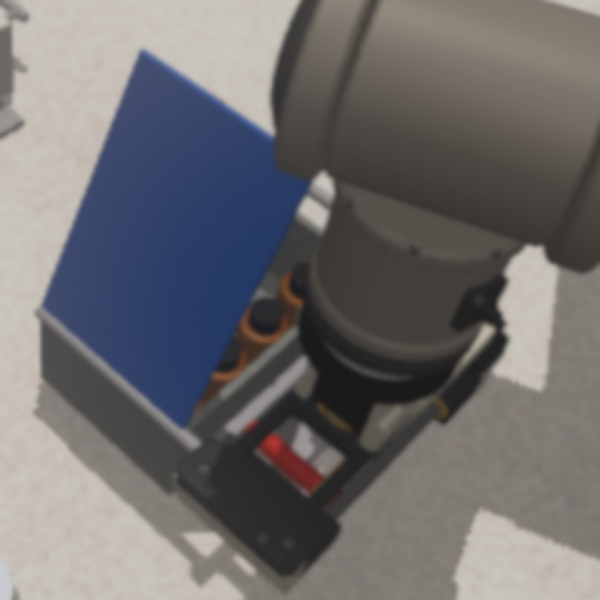

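The bar (u≈327) lies between the fingers (centre u≈320). I shift +0.3 cm in z and close.

>>> jog_arm(plan=[0,0,0,0,0,0.3,1,0,0,0,0,0,0.3,-1,0,0,0,0,0,0.3,-1,0,0,0,0,0,0.3,-1,0,0,0,0,0,0.3,-1,0,0,0,0,0,0.3,-1,0,0,0,0,0,0.3,-1,0,0,0,0,0,0.3,-1,0,0,0,0,0,0.3,-1], newtons=20)

```text
time: 3.1
tool_pos: [0.6044, 0.2737, 0.0977]
tool_rot: [1.727, 1.571, 1.675]
contact_force: [0.1, -0.4, 0.0]
opening: 0.0321
```

>>> jog_arm(plan=[0,0,0,0,0,0,-1,0,0,0,0,0,0,-1,0,0,0,0,0,0,-1,0,0,0,0,0,0,-1,0,0,0,0,0,0,-1])

```text
time: 3.6
tool_pos: [0.6037, 0.2737, 0.0976]
tool_rot: [-2.969, 1.569, -3.021]
contact_force: [-5.3, 0.4, 2.1]
opening: 0.0133
```

>>> jog_arm(plan=[0,0,0,-0.5,0,-0.01,-1,0,0,0,-1,0,-0.04,-1,0,0,0,-1.5,0,-0.1,-1,0,0,0,-2,0,-0.16,-1,0,0,0,-2.5,0,-0.26,-1,0,0,0,-3,0,-0.38,-1,0,0,0,-3.3,0,-0.46,-1,0,0,0,-3.3,0,-0.46,-1])

```text
time: 4.4
tool_pos: [0.5988, 0.274, 0.1311]
tool_rot: [-2.968, 1.569, -3.02]
contact_force: [-5.4, 0.8, -2.7]
opening: 0.0135
```

Run:
```python
from h import *
o=observe();print(o['contact_force'],o['tool_pos'],o['opening']); grab('scene','d')
```

```text
[-5.43962836  0.78895893 -2.73929707] [0.59877822 0.27397985 0.13105282] 0.013519754823488791
```

View pics/scene_d.png

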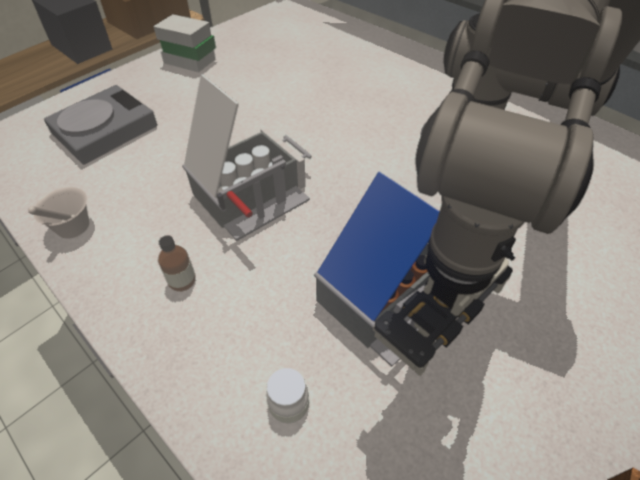

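The lid is sinking (free corner moved from (360,175) to (380,175)). I hold for 2 s or more.

>>> jog_arm(plan=[0,0,0,0,0,0,-1,0,0,0,0,0,0,-1,0,0,0,0,0,0,-1,0,0,0,0,0,0,-1,0,0,0,0,0,0,-1,0,0,0,0,0,0,-1,0,0,0,0,0,0,-1,0,0,0,0,0,0,-1,0,0,0,0,0,0,-1,0,0,0,0,0,0,-1])

```text
time: 5.45
tool_pos: [0.5989, 0.274, 0.1307]
tool_rot: [-2.973, 1.569, -3.025]
contact_force: [-5.4, 0.2, -2.6]
opening: 0.0131
```

>>> jog_arm(plan=[0,0,0,0,0,0,-1,0,0,0,0,0,0,-1,0,0,0,0,0,0,-1,0,0,0,0,0,0,-1,0,0,0,0,0,0,-1,0,0,0,0,0,0,-1,0,0,0,0,0,0,-1,0,0,0,0,0,0,-1,0,0,0,0,0,0,-1,0,0,0,0,0,0,-1])

```text
time: 6.45
tool_pos: [0.5989, 0.274, 0.1307]
tool_rot: [-2.973, 1.569, -3.025]
contact_force: [-6.2, -0.1, -3.4]
opening: 0.0136
```

Run:
```python
from h import *
o=observe();print(o['contact_force'],o['tool_pos'],o['opening']); grab('scene','e')
```

```text
[-6.16130841 -0.14811366 -3.40196161] [0.59887975 0.273954   0.13067598] 0.013557623884248549
```

View pics/scene_e.png

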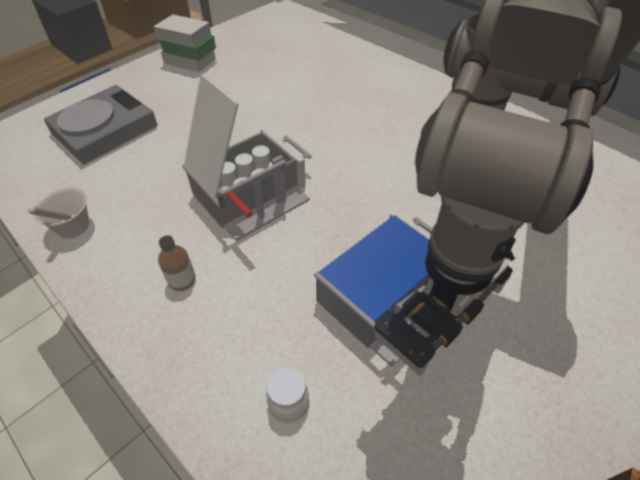

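The lid looks flat on the drawer (far corner at (393,217)). I wait a bit longer, then lower back along the arc.

>>> jog_arm(plan=[0,0,0,0,0,0,-1,0,0,0,0,0,0,-1,0,0,0,0,0,0,-1,0,0,0,0.5,0,0.12,-1,0,0,0,1,0,0.24,-1,0,0,0,1.5,0,0.33,-1,0,0,0,2,0,0.4,-1,0,0,0,2.5,0,0.43,-1,0,0,0,3,0,0.46,-1,0,0,0,3.2,0,0.46,-1])

```text
time: 7.5
tool_pos: [0.6037, 0.2737, 0.0989]
tool_rot: [-3.028, 1.569, -3.08]
contact_force: [-6.6, -0.1, 1.5]
opening: 0.0131
```

>>> jog_arm(plan=[0,0,0,0,0,0,-1,0,0,0,0,0,0,0.3,0,0,0,0,0,0,1,0,0,0,0,0,0,1,0,0,0,0,0,0,1,0,0,0,0,0,0,1,0,0,0,0,0,0,1,0,0,0,0,0,0,1,0,0,0,0,0,0,1,0,0,0,0,0,0,1])

```text
time: 8.5
tool_pos: [0.6044, 0.2737, 0.0987]
tool_rot: [1.519, 1.571, 1.466]
contact_force: [-0.7, 0.2, -0.0]
opening: 0.0805
```

Run:
```python
from h import *
o=observe();print(o['contact_force'],o['tool_pos'],o['opening']); grab('wrist','f')
```

```text
[-0.70914893  0.18015963 -0.04224635] [0.6044437  0.27371301 0.0986993 ] 0.08048000807195015
```

View pics/wrist_f.png

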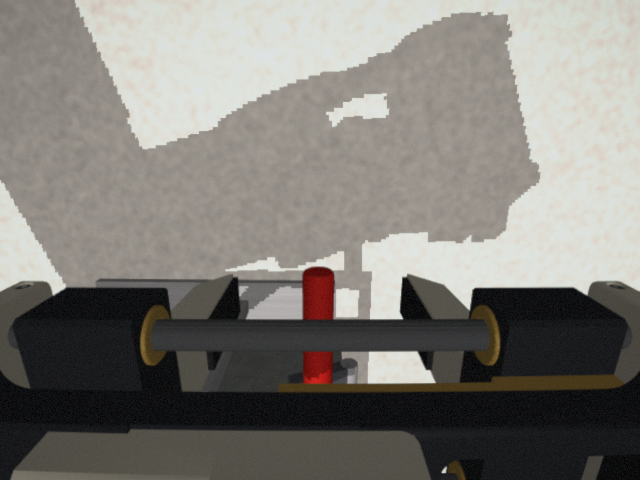

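Fingers are open and clear of the bar (u≈318). I rise straight up, then back away to the left.

>>> jog_arm(plan=[0,0,0,-1.5,0,0,1,0,0,0,-4,0,0,1,0,0,0,-8,0,0,1,0,0,0,-12,0,0,1,0,0,0,-13,4,-2,1,0,0,0,-13,8,-6,1,0,0,0,-13,11,-10,1,0,0,0,-13,14,-14,1,0,0,0,-13,17,-18,1,0,0,0,-13,17,-18,1])

```text
time: 9.55
tool_pos: [0.4289, 0.4563, 0.2291]
tool_rot: [2.427, 1.569, 2.381]
contact_force: [-0.0, -0.1, 0.6]
opening: 0.0919
```

Run:
```python
from h import *
o=observe();print(o['contact_force'],o['tool_pos'],o['qvel'].round(3)); grab('scene','g'); grab('top','g')
t=load('top','g')
```

```text
[-0.02334638 -0.0575302   0.5846889 ] [0.4288706  0.45630738 0.22909787] [ 0.026  0.006 -0.01  -0.049 -0.013  0.046]
```

View pics/scene_g.png

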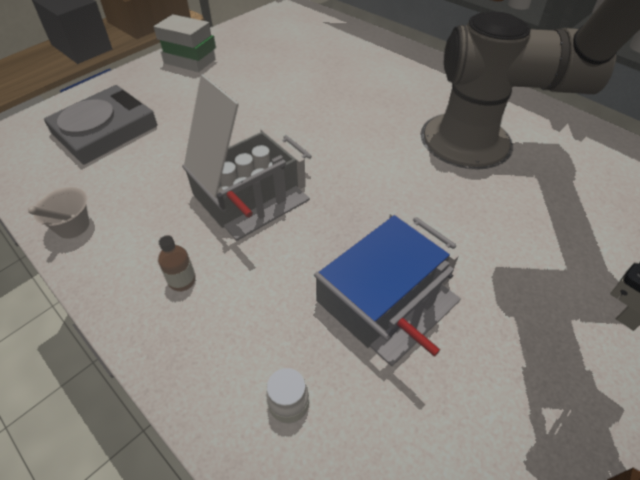

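View pics/top_g.png

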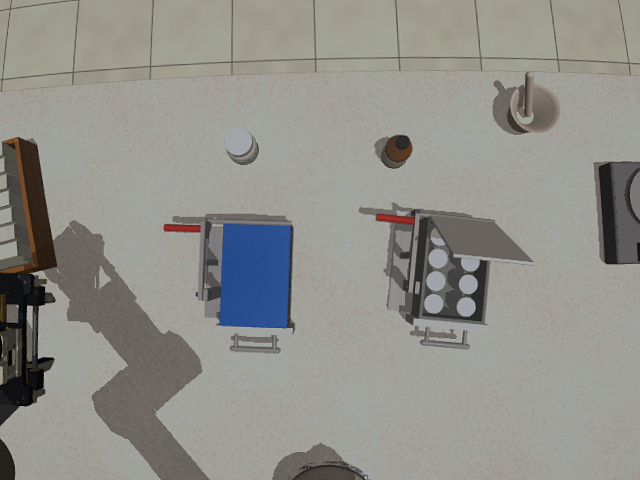

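Lid is shut, the bar is back at (418,337) and (164–201,228), and the jar, bottle and white lid are unchanged. One quick numeric check of the bar, then hand in.

Run:
```python
from h import *
for n,(x0,y0,x1,y1) in {'scene':(380,300,460,370),'top':(150,210,205,250)}.items():
  for t in 'ag':
    im=load(n,t)['image'][y0:y1,x0:x1].astype(int); m=(im[...,0]>100)&(im[...,1]<80)
    print(n,t,m.sum(),(np.argwhere(m).mean(0)+[y0,x0]).round(2))
c=load('scene','g');b=np.array([.6033,.259]); a=np.array([.9986,-.052])
print('px for 7mm lift',proj(c,[*b,.116])-proj(c,[*b,.123]))
print(robot.hand_in())
```

```text
scene a 408 [334.65 417.28]
scene g 363 [335.76 418.41]
top a 244 [227.72 181.45]
top g 241 [227.76 181.45]
px for 7mm lift [-0.84148612  2.30033209]
the job is handed in; nothing more can be done
None
```

The blue drawer is shut and its stay is back down. I gripped the red bar, lifted it about 33 mm along its arc, and held it while the lid sank shut. Then I lowered it, opened the fingers and backed the arm away, and handed the job in just after 9.5 s, inside the 35 s limit. The hand-in gives no verdict.

- **Blue lid:** it lies flat on the drawer in both the scene and top views.
- **Stay:** in the top view the bar is back within 0.1 px of where it started. In the scene view its colour centroid is about 1 px off. Fewer red pixels were detected this time (363 against 408), so this may be lighting; if it were a real lift, it would be 3–4 mm or less, about 0.03 rad, against the 0.06 allowed.
- **White lid, bottle and jar:** they look unchanged in both views. I compared these by eye only.
- **Contact:** after backing away the force reading was at most 0.6 N, which is sensor noise. The highest I read while gripping was about 7 N.

No check failed.

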